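Seat a door rail in the clamping jig and press the clamp lever through the guard

TASK

With the fingertips, push the wooden door rail along the jig's channel, without lifting it, until it butts against the end stop. Then reach down through the window in the guard and press the clamp lever fully down, leaving it down. The guard's paint is still wet, so do not touch the guard anywhere, and leave the jar, tin, screwdriver and brush where they are.

Things in the scene. Friction and masses are not known exactly. Their poses are not given: they have to be found in the camera images.
- jig: All lengths in mm. Clamping jig fixed to the bench: plywood bed 190 (x) by 400 (y) by 12 thick. Origin: centre of the bed's underside, on the bench. Its own y runs along the channel towards the end stop, its own z is up; it may be turned about the vertical. The channel is centred on x = 0, 51 wide between two low guides (each 8 wide, 10 high above the bed). The end stop is an aluminium block whose face is at y = +150, its top 36 above the bench.
- rail: Loose wooden rail with flakes of old green paint, 45 wide (x) by 250 long (y) by 30 high, about 0.2 kg, lying in the channel on the bed, its axes parallel to the jig's. Origin: centre of its underside (12 above the bench). It starts 25 to 70 short of the end stop; butted against the stop its origin is at y = +25 in the jig's frame. Its near end (y = -125 in its own frame) sticks out of the guard and stays 85 or more clear of the guard's edge. It slides with light friction.
- guard: Green painted guard fixed on the jig, origin and axes the same as the jig's. A 4 thick sheet, 170 (x from -85 to 85) by 195 (y from -10 to 185), its top 104 above the bench, on four corner legs with bars at the sides, so that the lever is reached only through the window in the sheet. The paint is wet: any touch fails.
- window (a point): Centre of the square window in the guard sheet, at the sheet's top face (jig frame x 0, y 77, z 104). The opening is 84 by 84, its sides along the jig's x and y.
- press_plate (a point): Centre of the top face of the lever's square dark steel press plate (40 by 40), under the window. Raised it is at jig frame (0, 80, 89), pressed fully down at (0, 75, 67). It is pressed straight down about 22 with roughly 4 to 6 N at the plate.
- lever (a joint): Angle of the clamp lever, rad: 0 raised, 0.25 fully down at its stop; the start is 0 to 0.05. Hinged at the stop end of the jig (jig frame y 165, z 58), plate 90 from the hinge. It is held by friction and stays where it is left; no spring.
- jar: Amber glass jar, 60 across, 70 high, standing on the bench beside the jig; origin centre of its underside. Leave alone.
- tin: Tin with paper label, 68 across, 85 high, standing beside the jig; origin centre of its underside. Leave alone.
- screwdriver: Screwdriver (about 200 long, handle 26 thick) lying on the bench on the robot's side of the jig. Leave alone.
- brush: Flat brush (about 200 long) lying on the bench on the robot's side of the jig. Leave alone.

How it is judged (in metres and radians):
On the way, in this order (a step that is already met when the one before it is completed fails the run):
1. the rail butts against the end stop (within 4 mm), lying on the bed (y of rail in the frame of jig above 0.021 m and z of rail in the frame of jig below 0.017 m), for 0.2 s.
2. the lever is pressed down by reaching through the window, the rail still against the stop (all of step 1 and value of joint lever above 0.215 rad and horizontal distance between the grasp point and window below 0.06 m), for 0.1 s.
At the end, for the whole second after the job is handed in: The rail lies on the bed within 4 mm of the end stop, and the lever is down (joint above 0.215 of 0.25 rad); both at rest (all of step 1 and value of joint lever above 0.215 rad and linear speed of rail below 0.01 m/s and velocity of joint lever below 0.05 rad/s); the robot touches nothing.
It fails at once if the robot touches the guard (contact force between any of the fingers, the arm and guard above 0.2 N).
It fails at once if the rail is lifted or tipped (more than 10 mm or 0.15 rad) (height (world z) of rail above 0.022 m or angle between rail's own z axis and vertical above 0.15 rad).
It fails at once if the jar, tin, screwdriver or brush is moved more than 15 mm (distance of any of jar, tin, screwdriver, brush from where it was at the start of the episode above 0.015 m).
It also fails if it takes over 42 s, if anything falls off the work surface, if the arm or the gripper's body presses on something with over 40 N, if the wrist force passes 120 N, or if a joint passes its speed limit or range.

ROBOT

A 7-joint arm with a two-finger parallel gripper is mounted at the origin on the work surface. World frame = base frame: x ahead of the robot, y to its left, z up, the work surface at z = 0. Lengths are in mm, angles in rad, forces in N, time in s.
With the tool pointing down it reaches from about 400 to 850 mm from the base axis. Payload 10.4 kg.
Tool frame: the origin (TCP) lies midway between the tips of the shut fingers; the grasp point (between the pads) lies tcp_to_grasp behind it (tcp_to_grasp is the distance from the TCP to the grasp point, in mm); z points along the fingers, y is the direction in which the jaws open and shut (so a half turn about z gives the same grasp; the last joint's range is limited). The gripper opens to 87 mm and grips with 3 to 60 N. Pads are 19 mm wide; open, the fingers measure 117 mm over their backs; the gripper's body (75 mm by 190 mm) begins 51 mm behind the grasp point.
Start: joints at [1.238, 0.332, -0.065, 1.46, 0.022, 1.35, -0.088], TCP at [190.566, -595.265, 189.576] pointing down, gripper open.
Joint ranges: [-2.6, 2.6], [-0.5, 2.12], [-1.47, 1.34], [0.16, 2.42], [-1.27, 4.41], [0.06, 2.06], [-2.6, 2.6]. Speed limits (rad/s): [2.22, 2.22, 2.79, 2.79, 3.14, 3.14, 3.14].

INTERFACE

Orientations are given as a unit quaternion [w, x, y, z].
In Python, from bench import * gives the robot as it stands. The module is installed in compiled form; this text tells all that it offers.
- The arm moves only by the tool jog_arm, never from a script. Its argument "rows" is a list that holds one entry, the list of rows, each a list of 7 numbers: the turn, a rotation vector about the tool's x, y, z in rad, then the shift along the tool's x, y, z in mm, then the opening, from -1 (shut) to 1 (fully open). A call has 1 to 20 rows; each row shifts and turns the commanded pose from where the row before left it, along the tool's axes as they then stand; what a row does not reach is not made up. A row lasts 1/10 s, in which the tool goes at most 50 mm and 8.59 degrees, less where a joint would pass 70% of its speed; a pose out of reach is approached as far as the arm can. A call is refused whole if a number of a shift passes 50 or a number of a turn 0.15, either way. A call with a gripper value outside its range is refused whole. The fingers move at their own pace and stop on an object; "newtons" is the grip in N (left out, the last holds). Time passes only in rows, so rows that do not move let the fingers close. It gives the time, the measured TCP pose, the force and the opening at its end, in the units of the state.
- sense(): the state, without advancing time (a new reading comes with each control period).
- camera(name): name is "scene" or "top" or "wrist"; returns the picture (420x560x3 uint8, blue, green, red); there is no depth.
- camera_model(name): a dict with "camera_matrix" (3x3 intrinsics, pixels), "R" (3x3) and "t" (3): a world point X has camera coordinates R X + t. Camera axes: x right, y down, z forward; pixel columns grow to the right and rows downward; lengths in mm; the calibration is good to about 2 mm. The wrist camera is an equidistant fisheye: a pixel r from the principal point sees the ray r / f radians off the axis. A picture is of the moment at which its call begins: read the wrist's pose just before it. camera_model takes no time and is no camera call; for the wrist camera it gives the pose at the moment of the call.
- hand_in(): hands the job in, once; it reports no verdict.
Trained networks look in the newest picture that a camera, given by its name, has taken for a name from the list of things; names that differ only in an ending like _2 or _b are one class to them, and where a whole thing is asked for, a point or a joint stands for the part that bears it (a point fixed in the world has none). Each returns a list of dicts, best first, with "p" (0 to 1); they miss things now and then, are a little off and sometimes report something else, mostly with a low value. They report only what shows in the picture. A call takes as long as a camera call.
- find_in(camera, target): "point" ([column, row] in pixels, amid what is visible of it).
- place_of(camera, target): "point" ([column, row] in pixels: a listed point, or the origin of a listed thing).
The state is a dict: "clock": time; "q": joint angles; "qvel": joint speeds; "joint_efforts": joint torques, N m; "position": TCP position; "ee_rot": TCP orientation; "force": force on the tool from outside, world axes, zero at the start; "torque": the same for the moment, N m; "gripper_width": finger opening in mm.
Only numpy, scipy, OpenCV 4.12 (cv2) and the standard library are available. Lean on these libraries where they do the work, as an engineer would, in place of code of your own. Each camera call takes 0.05 s, during which the arm holds its last target.

## Working session

There is one attempt and no reset: what is moved stays moved. The work goes in short steps, Python scripts to look and compute and a tool call to move; the robot and the scene stay as the last step left them, time stands still between calls to the robot, and variables do not carry over. Pictures are saved under pics/ and viewed, and the job is handed in when it is done.

Besides the shell and the picture viewer there is one more tool, called as name(argument=value, ...) on one line, values as JSON. jog_arm: Moves the arm, as the interface text tells. Its arguments: {"type":"object","properties":{"rows":{"type":"array"},"newtons":{"type":"number"}},"required":["rows"]}

```bash
mkdir -p pics
python3 - <<'E'
from bench import *
import cv2,json
s=sense();print(s)
for n in ["scene","top","wrist"]:
    im=camera(n);cv2.imwrite(f"pics/{n}0.png",im)
    m=camera_model(n);print(n,m)
    for t in ["jig","rail","guard","window","press_plate","jar","tin","screwdriver","brush"]:
        try:
            r=place_of(n,t);print(t,[(x['point'],round(x['p'],2)) for x in r[:2]])
        except Exception as e: print(t,e)
print(sense()['clock'])
E
```

```text
{'clock': 0.0, 'q': array([ 1.23841441,  0.33290472, -0.06473253,  1.4609683 ,  0.02159075,
        1.34990456, -0.08848283]), 'qvel': array([ 5.36398760e-05, -1.41349872e-05,  6.11935929e-04,  9.33656724e-04,
        1.78177704e-04, -5.20729082e-04,  7.91539809e-04]), 'joint_efforts': array([-1.24270522e-03, -6.23253393e+01,  2.40046339e-02, -3.89886689e+01,
       -6.13275007e-02,  3.98778473e-02,  1.89715565e-04]), 'position': array([ 190.4069277 , -594.81361926,  188.72066648]), 'ee_rot': array([-7.31621470e-04,  9.88022881e-01,  1.54305645e-01, -1.39582487e-04]), 'force': array([-0.45423932,  0.83772259,  1.55239765]), 'torque': array([ 0.01397911, -0.03692416, -0.00615109]), 'gripper_width': 87.18031060048568}
scene {'camera_matrix': array([[499.68122649,   0.        , 282.0111049 ],
       [  0.        , 499.68122649, 205.40585363],
       [  0.        ,   0.        ,   1.        ]]), 'R': array([[ 0.15505609,  0.98789976, -0.00341715],
       [ 0.77023858, -0.12305756, -0.62577101],
       [-0.61861954,  0.09439758, -0.77999934]]), 't': array([-135.30877934, -367.25196535, 13
[... 829 characters left out ...]
[212.0, 288.9], 0.52)]
press_plate [([211.9, 205.9], 0.62)]
jar [([264.6, 116.2], 0.84)]
tin [([191.8, 143.2], 0.8)]
screwdriver [([212.4, 290.1], 0.78)]
brush [([348.5, 258.2], 0.61)]
wrist {'camera_matrix': array([[325.1922621 ,   0.        , 281.39585472],
       [  0.        , 325.1922621 , 211.87492535],
       [  0.        ,   0.        ,   1.        ]]), 'R': array([[ 3.04081935e-01, -9.52645571e-01, -7.69792529e-04],
       [-9.10048063e-01, -2.90723666e-01,  2.95452658e-01],
       [-2.81685463e-01, -8.91412676e-02, -9.55357072e-01]]), 't': array([-624.33570543,  -35.51833096,  393.13501791])}
jig []
rail []
guard []
window []
press_plate []
jar []
tin []
screwdriver []
brush []
1.5
```

View pics/scene0.png

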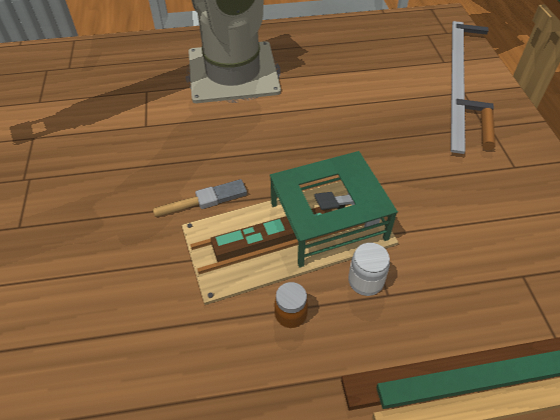

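View pics/top0.png

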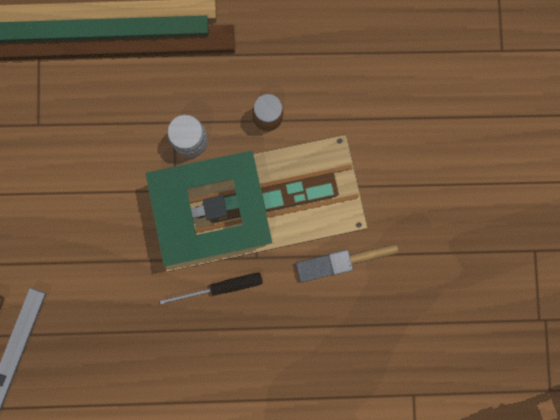

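The scene picture shows the rail sticking out of the green guard, its near end around pixel (215,250), with the jar at (291,305) and the tin at (370,268). In the top picture the jig's near corners are at about (347,139) and (366,233), the guard spans (147..270, 153..265), and the rail's near end is at about (337,185). I'll zoom in to get accurate corners.

Run:
```python
import cv2
im=cv2.imread('pics/top0.png')
cv2.imwrite('pics/top0z.png',cv2.resize(im[130:280,135:385],None,fx=3.2,fy=3.2,interpolation=cv2.INTER_CUBIC))
im=cv2.imread('pics/scene0.png')
cv2.imwrite('pics/scene0z.png',cv2.resize(im[140:310,175:410],None,fx=3.4,fy=3.4,interpolation=cv2.INTER_CUBIC))
```

```text
(no output)
```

View pics/top0z.png

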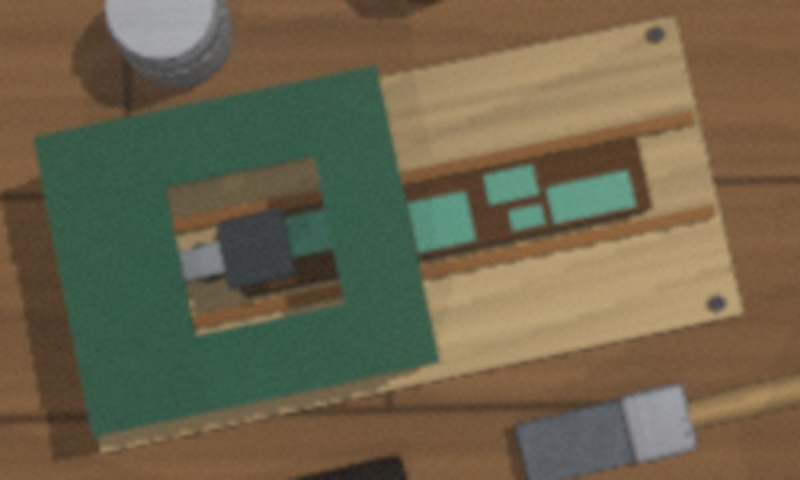

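View pics/scene0z.png

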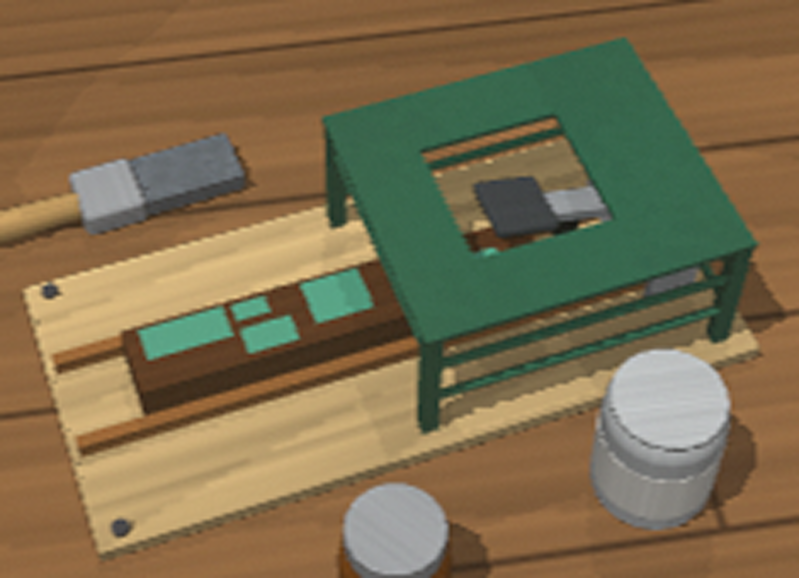

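```bash
cat > h.py <<'E'
import numpy as np
from scipy.spatial.transform import Rotation as Rn
def proj(m,X):
    c=(np.asarray(m['R'])@np.asarray(X,float).T).T+m['t']; K=m['camera_matrix']
    return np.c_[K[0,0]*c[:,0]/c[:,2]+K[0,2],K[1,1]*c[:,1]/c[:,2]+K[1,2]]
def j2w(p,X):
    c,s=np.cos(p[2]),np.sin(p[2]);X=np.atleast_2d(np.asarray(X,float))
    return np.c_[p[0]+c*X[:,0]-s*X[:,1],p[1]+s*X[:,0]+c*X[:,1],X[:,2]]
E
cat > fit.py <<'E'
from bench import *
from h import *
from scipy.optimize import least_squares
mt,ms=camera_model('top'),camera_model('scene')
T=[((85,185,104),(36,137)),((85,-10,104),(378,68)),((-85,-10,104),(438,362)),((-85,185,104),(93,435)),
((42,119,104),(168,187)),((42,35,104),(319,157)),((-42,35,104),(344,302)),((-42,119,104),(195,335)),
((95,-200,12),(676,17)),((-95,-200,12),(742,316))]
S=[((-85,-10,104),(325,119)),((-85,185,104),(627,39)),((85,185,104),(755,243)),((85,-10,104),(428,342)),
((-95,-200,12),(24,290)),((95,-200,12),(101,546)),((95,200,12),(760,345))]
RT=[((22.5,-125,42),(637,139)),((-22.5,-125,42),(650,207))]
RS=[((-22.5,-125,42),(122,333))]
f=lambda L,z,o:(np.array([a for a,b in L],float),(np.array([b for a,b in L])+.5)/z-.5+o)
def mk(use):
    def res(p):
        r=[]
        for n,L,R,m,z,o in (('t',T,RT,mt,3.2,(135,130)),('s',S,RS,ms,3.4,(175,140))):
            if n not in use: continue
            a,b=f(L,z,o); r.append(proj(m,j2w(p,a))-b)
            a,b=f(R,z,o); a=a+[0,p[3],0]; r.append(proj(m,j2w(p,a))-b)
        return np.concatenate(r).ravel()
    return res
for u in ('t','s','ts'):
    q=least_squares(mk(u),[500,0,.1,-20],x_scale=[10,10,.1,10],loss='soft_l1');print(u,q.x.round(3),q.fun.reshape(-1,2).round(1).tolist())
p=q.x
print('window',j2w(p,[[0,77,104]]),'plate',j2w(p,[[0,80,89]]))
print('rail end',j2w(p,[[0,p[3]-125,27]]))
import json;json.dump(p.tolist(),open('p.json','w'))
E
python3 fit.py
```

```text
t [ 5.65086e+02  6.15420e+01  1.81000e-01 -2.80710e+01] [[-0.7, -0.6], [-0.0, -0.9], [0.8, 0.3], [-0.2, 0.5], [-0.7, -0.1], [-1.4, -0.3], [0.3, 0.5], [0.2, -0.0], [0.5, -0.3], [0.8, 0.1], [-0.4, -0.3], [0.6, 1.4]]
s [ 5.68158e+02  6.15770e+01  1.90000e-01 -2.91460e+01] [[-0.8, -0.5], [-0.1, -0.9], [1.4, 0.1], [-0.2, 0.4], [-0.3, -0.6], [-0.1, 2.5], [0.9, 0.2], [-0.2, -0.8]]
ts [ 5.65645e+02  6.16360e+01  1.82000e-01 -2.85040e+01] [[-0.8, -0.7], [-0.2, -1.2], [0.8, 0.0], [-0.1, 0.3], [-0.7, -0.3], [-1.5, -0.6], [0.3, 0.2], [0.2, -0.2], [0.4, -0.7], [0.8, -0.4], [-0.3, -0.8], [0.7, 0.9], [-0.7, -1.6], [0.1, -1.4], [1.1, -0.3], [-0.7, -0.7], [-0.1, -2.2], [-0.7, 0.7], [0.6, -0.2], [0.0, -2.4]]
window [[551.67085577 137.35738221 104.        ]] plate [[551.12642744 140.30756828  89.        ]]
rail end [[593.50186273 -89.31938326  27.        ]]
```

jog_arm(rows=[[[0,0,-0.12,0,0,0,-1],[0,0,-0.12,0,0,0,-1],[0,0,-0.12,0,0,0,-1],[0,0,-0.12,0,0,0,-1],[0,0,-0.12,0,0,0,-1],[0,0,-0.12,0,0,0,-1],[0,0,-0.12,0,0,0,-1],[0,0,-0.12,0,0,0,-1],[0,0,-0.12,0,0,0,-1],[0,0,-0.12,0,0,0,-1],[0,0,-0.12,0,0,0,-1],[0,0,-0.12,0,0,0,-1],[0,0,0,0,0,0,-1]]])

```text
clock: 2.8
position: [190.5, -595.3, 189.5]
ee_rot: [0.0, 0.64, 0.768, 0.0]
force: [-0.5, 0.5, 0.0]
gripper_width: 0.7
```

```bash
cat > st.py <<'E'
from bench import *
import bench
from h import *
import json
p=json.load(open('p.json'));s=sense()
q=s['ee_rot'];M=Rn.from_quat([q[1],q[2],q[3],q[0]])
c,sn=np.cos(p[2]),np.sin(p[2]);J=np.array([[c,-sn,0],[sn,c,0],[0,0,1]])
pj=J.T@(s['position']-[p[0],p[1],0])
want=np.c_[J[:,1],J[:,0],[0,0,-1]]
print('clock',s['clock'],'pos jig',pj.round(1),'world',s['position'].round(1),'rotvec(tool) to want',(M.inv()*Rn.from_matrix(want)).as_rotvec().round(4),'force',s['force'].round(1),'w',s['gripper_width'].round(1),'q',s['q'].round(2))
def to(x,y,z):
    print('tool shift to',(x,y,z),(M.as_matrix().T@(J@(np.array([x,y,z])-pj))).round(1))
E
python3 - <<'E'
from st import *
print([ (n,getattr(bench,n)) for n in dir(bench) if 'grasp' in n.lower()])
to(0,-188,150)
# jar, tin rough
m=camera_model('top');K=m['camera_matrix']
for n,px,z in(('jar',(267,109),70),('tin',(186,135),85),('brush',(398,247),10)):
    d=m['R'].T@np.array([(px[0]-K[0,2])/K[0,0],(px[1]-K[1,2])/K[1,1],1]);o=-m['R'].T@m['t']
    w=o+d*(z-o[2])/d[2];print(n,(J.T@(w-[p[0],p[1],0])).round())
E
```

```text
Traceback (most recent call last):
  File "st.py", line 10, in <module>
    print('clock',s['clock'],'pos jig',pj.round(1),'world',s['position'].round(1),'rotvec(tool) to want',(M.inv()*Rn.from_matrix(want)).as_rotvec().round(4),'force',s['force'].round(1),'w',s['gripper_width'].round(1),'q',s['q'].round(2))
                                                                                                                                                                                             ^^^^^^^^^^^^^^^^^^^^^^^^
AttributeError: 'float' object has no attribute 'round'
```

```bash
sed -i "s/s\['gripper_width'\].round(1)/round(float(s['gripper_width']),1)/" st.py
python3 - <<'E'
from st import *
print([ (n,getattr(bench,n)) for n in dir(bench) if not n.startswith('__')])
to(0,-188,150)
# jar, tin rough
m=camera_model('top');K=m['camera_matrix']
for n,px,z in(('jar',(267,109),70),('tin',(186,135),85),('brush',(398,247),10)):
    d=m['R'].T@np.array([(px[0]-K[0,2])/K[0,0],(px[1]-K[1,2])/K[1,1],1]);o=-m['R'].T@m['t']
    w=o+d*(z-o[2])/d[2];print(n,(J.T@(w-[p[0],p[1],0])).round())
E
```

```text
clock 2.8 pos jig [-488.2 -577.9  189.5] world [ 190.5 -595.3  189.5] rotvec(tool) to want [ 0.0001  0.     -0.0017] force [-0.5  0.5  0. ] w 0.7 q [ 1.39  0.35 -0.26  1.45  0.09  1.36  1.31]
[('PlanningError', <class 'bench.PlanningError'>), ('camera', <function make.<locals>.drawn_camera at 0x7f66c2dc82c0>), ('camera_model', <function make.<locals>.<lambda> at 0x7f66c2dc8860>), ('find_in', <function make.<locals>.keyed.<locals>.call at 0x7f66c2dc89a0>), ('hand_in', <function connect.<locals>.done at 0x7f66c2d3b920>), ('place_of', <function make.<locals>.keyed.<locals>.call at 0x7f66c2dc8ae0>), ('sense', <function make.<locals>.<lambda> at 0x7f66c2dc87c0>), ('tcp_to_grasp', 18.700000000000003)]
tool shift to (0, -188, 150) [390.8 487.5  39.6]
jar [161. -53.  70.]
tin [140. 103.  85.]
brush [-144. -251.   10.]
```

jog_arm(rows=[[[0,0,0,26,32.5,0,-1],[0,0,0,26,32.5,0,-1],[0,0,0,26,32.5,0,-1],[0,0,0,26,32.5,0,-1],[0,0,0,26,32.5,0,-1],[0,0,0,26,32.5,0,-1],[0,0,0,26,32.5,0,-1],[0,0,0,26,32.5,0,-1],[0,0,0,26,32.5,0,-1],[0,0,0,26,32.5,0,-1],[0,0,0,26,32.5,0,-1],[0,0,0,26,32.5,0,-1],[0,0,0,26,32.5,0,-1],[0,0,0,26,32.5,0,-1],[0,0,0,26,32.5,0,-1],[0,0,0,0,0,0,-1],[0,0,0,0,0,0,-1]]])

```text
clock: 4.5
position: [601.2, -123.5, 189.3]
ee_rot: [-0.0, 0.641, 0.767, 0.0]
force: [-0.7, -1.2, 0.0]
gripper_width: 0.2
```

Run:
```python
from st import *
to(0,-188,28)
import cv2
cv2.imwrite('pics/w1.png',camera('wrist'))
```

```text
clock 4.5 pos jig [   1.3 -188.6  189.3] world [ 601.2 -123.5  189.3] rotvec(tool) to want [-0.0002 -0.0004 -0.0044] force [-0.7 -1.2  0. ] w 0.2 q [ 0.62  0.37 -0.63  1.47  0.22  1.37  0.15]
tool shift to (0, -188, 28) [  0.5  -1.3 161.3]
```

View pics/w1.png

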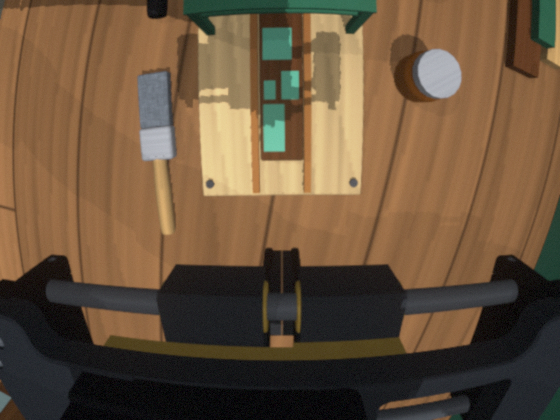

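The wrist picture shows the rail's near end at (262..303, 160), centred in the channel and lined up with the shut fingertips at column 281. That agrees with the fit, so I'll lower the arm behind the rail.

jog_arm(rows=[[[0,0,-0.004,0,-1,20,-1],[0,0,0,0,0,30,-1],[0,0,0,0,0,30,-1],[0,0,0,0,0,30,-1],[0,0,0,0,0,25,-1],[0,0,0,0,0,15,-1],[0,0,0,0,0,10,-1],[0,0,0,0,0,0,-1],[0,0,0,0,0,0,-1]]])

```text
clock: 5.45
position: [600.5, -125.2, 30.6]
ee_rot: [0.001, 0.64, 0.769, 0.0]
force: [-0.3, 0.4, -0.6]
gripper_width: 0.3
```

Run:
```python
from st import *
to(0,-109.5,28)
```

```text
clock 5.45 pos jig [   0.4 -190.1   30.6] world [ 600.5 -125.2   30.6] rotvec(tool) to want [ 0.0013  0.0007 -0.0002] force [-0.3  0.4 -0.6] w 0.3 q [ 0.59  0.51 -0.59  1.64  0.31  1.09  0.09]
tool shift to (0, -109.5, 28) [80.6 -0.4  2.6]
```

jog_arm(rows=[[[0,0,0,8,-0.4,2,-1],[0,0,0,8,0,0,-1],[0,0,0,5,0,0,-1],[0,0,0,5,0,0,-1],[0,0,0,5,0,0,-1],[0,0,0,5,0,0,-1],[0,0,0,5,0,0,-1],[0,0,0,5,0,0,-1],[0,0,0,5,0,0,-1],[0,0,0,5,0,0,-1],[0,0,0,5,0,0,-1],[0,0,0,5,0,0,-1],[0,0,0,5,0,0,-1],[0,0,0,3,0,0,-1],[0,0,0,2,0,0,-1],[0,0,0,0,0,0,-1]]])

```text
clock: 7.05
position: [585.6, -49.9, 27.6]
ee_rot: [0.0, 0.639, 0.769, 0.0]
force: [-0.5, 1.2, -0.1]
gripper_width: 0.7
```

Run:
```python
from st import *
to(0,-109.5,28)
```

```text
clock 7.05 pos jig [  -0.6 -113.4   27.6] world [585.6 -49.9  27.6] rotvec(tool) to want [0.0001 0.     0.0009] force [-0.5  1.2 -0.1] w 0.7 q [ 0.51  0.47 -0.62  1.71  0.31  1.06 -0.03]
tool shift to (0, -109.5, 28) [ 3.9  0.6 -0.4]
```

Not butted yet, since there is no force rise. I'll push on in 1 mm rows.

jog_arm(rows=[[[0,0,0,1,0.3,0,-1],[0,0,0,1,0,0,-1],[0,0,0,1,0,0,-1],[0,0,0,1,0,0,-1],[0,0,0,0,0,0,-1]]])

```text
clock: 7.55
position: [585.2, -46.1, 27.6]
ee_rot: [0.0, 0.639, 0.769, -0.0]
force: [0.6, 0.2, -0.7]
gripper_width: 0.5
```

Run:
```python
from st import *
import cv2
im=camera('scene')
cv2.imwrite('pics/s2.png',cv2.resize(im[140:310,175:410],None,fx=3.4,fy=3.4,interpolation=cv2.INTER_CUBIC))
```

```text
clock 7.55 pos jig [  -0.3 -109.4   27.6] world [585.2 -46.1  27.6] rotvec(tool) to want [-0.      0.      0.0007] force [ 0.6  0.2 -0.7] w 0.5 q [ 0.5   0.47 -0.62  1.71  0.31  1.06 -0.04]
```

View pics/s2.png

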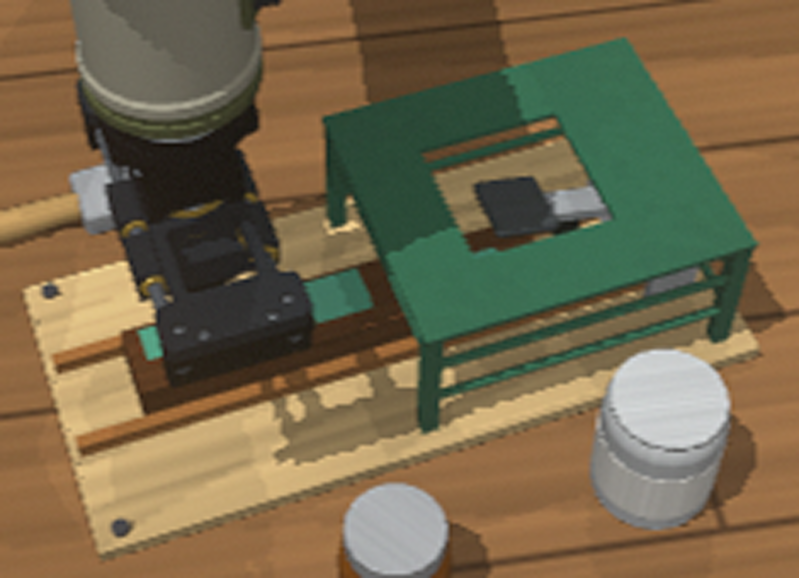

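Run:
```python
from st import *
import cv2
m=camera_model('scene')
P=s['position']
pts=np.array([P,P+[0,0,18.7],P+[0,0,70]])
z=(proj(m,pts)-(175,140)+.5)*3.4;print(z)
print((proj(m,j2w(p,[[-22.5,-125+p[3],42],[22.5,-125+p[3],42],[-22.5,-100,42],[22.5,-100,42],[22.5,-100,12]]))-(175,140)+.5)*3.4)
im=camera('top')
cv2.imwrite('pics/t2.png',cv2.resize(im[130:280,135:385],None,fx=3.2,fy=3.2,interpolation=cv2.INTER_CUBIC))
cv2.imwrite('pics/w2.png',camera('wrist'))
```

```text
clock 7.6 pos jig [  -0.3 -109.6   27.6] world [585.2 -46.2  27.6] rotvec(tool) to want [0.0001 0.0001 0.0006] force [-0.6  0.6 -0.8] w 0.5 q [ 0.5   0.47 -0.62  1.71  0.31  1.06 -0.04]
[[209.03736343 348.77440829]
 [206.56056216 330.0666252 ]
 [199.36504456 275.71741907]]
[[122.58839609 325.45613417]
 [142.56066272 387.69537973]
 [212.45252521 300.23133066]
 [234.69334236 361.05607735]
 [237.99299726 390.30986314]]
```

View pics/t2.png

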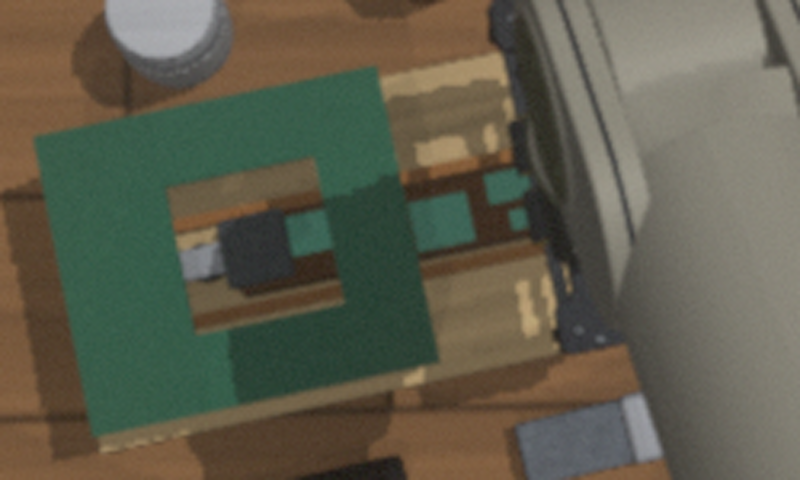

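View pics/w2.png

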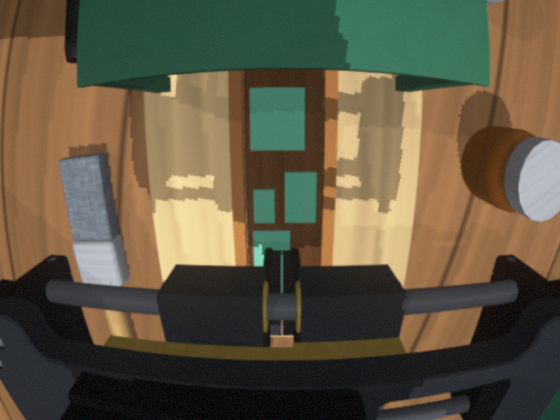

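Run:
```python
from st import *
m=camera_model('wrist');K=m['camera_matrix']
def fe(X):
    c=(m['R']@X.T).T+m['t'];r=np.hypot(c[:,0],c[:,1]);th=np.arctan2(r,c[:,2]);return np.c_[K[0,2]+K[0,0]*th*c[:,0]/r,K[1,2]+K[0,0]*th*c[:,1]/r]
P=s['position']
print('cam',(-m['R'].T@m['t']).round(1))
print('tcp,grasp',fe(np.array([P,P+[0,0,18.7],P+[0,0,70]])).round())
L=[(-85,-10,104),(85,-10,104),(-25.5,-20,22),(25.5,-20,22),(-22.5,-60,42),(22.5,-60,42),(-95,-60,12),(95,-60,12)]
print(fe(j2w(p,L)).round())
print('rail end',fe(j2w(p,[(-22.5,-125+p[3],42),(22.5,-125+p[3],42)])).round())
```

```text
clock 7.7 pos jig [  -0.3 -109.7   27.6] world [585.2 -46.3  27.6] rotvec(tool) to want [0.     0.0001 0.0005] force [ 0.5 -0.6 -0.6] w 0.4 q [ 0.5   0.47 -0.62  1.71  0.31  1.06 -0.04]
cam [570.4  34.3 223.6]
tcp,grasp [[281. 243.]
 [281. 255.]
 [281. 302.]]
[[ 77.  86.]
 [487.  86.]
 [240. 103.]
 [324. 103.]
 [242. 172.]
 [321. 172.]
 [145. 167.]
 [418. 166.]]
rail end [[248. 311.]
 [315. 311.]]
```

Run:
```python
import cv2
im=cv2.imread('pics/w2.png')
cv2.imwrite('pics/w2z.png',cv2.resize(im[200:380,180:390],None,fx=3.3,fy=3.3,interpolation=cv2.INTER_CUBIC))
im=cv2.imread('pics/s2.png')
cv2.imwrite('pics/s2z.png',cv2.resize(im[200:450,50:350],None,fx=2.4,fy=2.4,interpolation=cv2.INTER_CUBIC))
```

```text
(no output)
```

View pics/w2z.png

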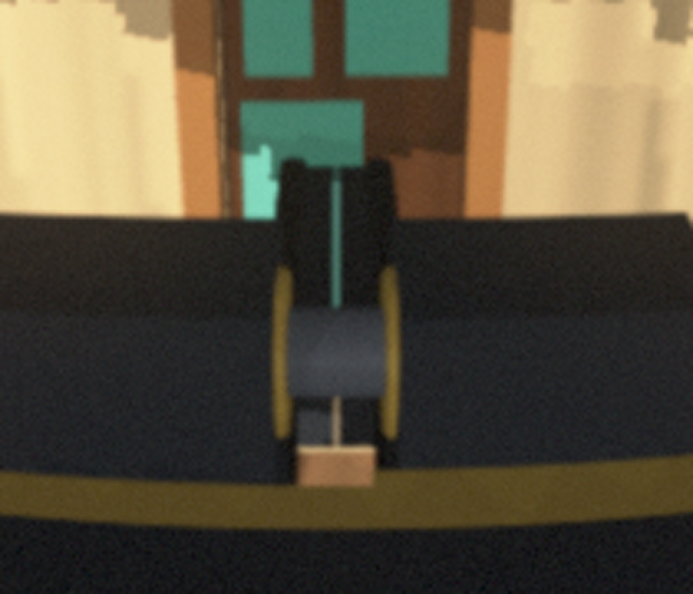

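View pics/s2z.png

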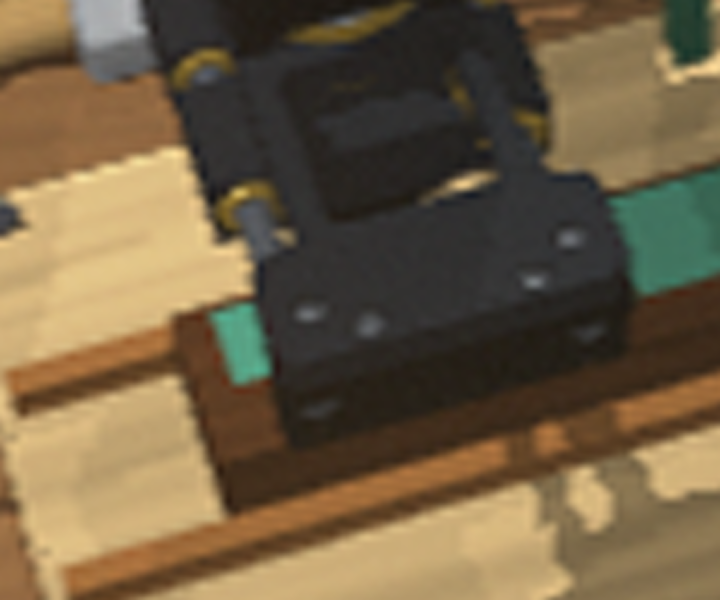

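Run:
```python
from st import *
m=camera_model('wrist');K=m['camera_matrix']
def fe(X):
    c=(m['R']@X.T).T+m['t'];r=np.hypot(c[:,0],c[:,1]);th=np.arctan2(r,c[:,2]);return np.c_[K[0,2]+K[0,0]*th*c[:,0]/r,K[1,2]+K[0,0]*th*c[:,1]/r]
P=s['position'];f=J[:,1]
for dy in(0,9.5):
  for dz in(0,10,20,30): print(dy,dz,fe(np.array([P+f*dy+[0,0,dz],P+f*dy+J[:,0]*15+[0,0,dz]])).round(0).tolist())
```

```text
clock 7.7 pos jig [  -0.3 -109.7   27.6] world [585.2 -46.3  27.6] rotvec(tool) to want [0.     0.0001 0.0005] force [ 0.5 -0.6 -0.6] w 0.4 q [ 0.5   0.47 -0.62  1.71  0.31  1.06 -0.04]
0 0 [[281.0, 243.0], [304.0, 243.0]]
0 10 [[281.0, 249.0], [305.0, 249.0]]
0 20 [[281.0, 256.0], [306.0, 256.0]]
0 30 [[281.0, 264.0], [308.0, 263.0]]
9.5 0 [[281.0, 230.0], [305.0, 230.0]]
9.5 10 [[281.0, 235.0], [306.0, 235.0]]
9.5 20 [[281.0, 241.0], [307.0, 241.0]]
9.5 30 [[281.0, 248.0], [308.0, 248.0]]
```

jog_arm(rows=[[[0,0,0,-20,0,0,-1],[0,0,0,-30,0,0,-1],[0,0,0,-30,0,0,-1],[0,0,0,-10,0,0,-1],[0,0,0,0,0,0,-1]]])

```text
clock: 8.2
position: [601.5, -136.5, 27.3]
ee_rot: [0.0, 0.641, 0.768, -0.0]
force: [-0.0, 0.9, -0.4]
gripper_width: 0.3
```

Run:
```python
from st import *
import cv2
cv2.imwrite('pics/w3.png',camera('wrist'))
im=camera('scene')
cv2.imwrite('pics/s3.png',cv2.resize(im[140:310,150:350],None,fx=3.4,fy=3.4,interpolation=cv2.INTER_CUBIC))
print((proj(camera_model('scene'),s['position'][None])-(150,140))*3.4)
```

```text
clock 8.2 pos jig [  -0.7 -201.4   27.3] world [ 601.5 -136.5   27.3] rotvec(tool) to want [-0.0003  0.0003 -0.0024] force [-0.   0.9 -0.4] w 0.3 q [ 0.6   0.52 -0.58  1.63  0.32  1.08  0.11]
[[136.11895014 391.47907383]]
```

View pics/w3.png

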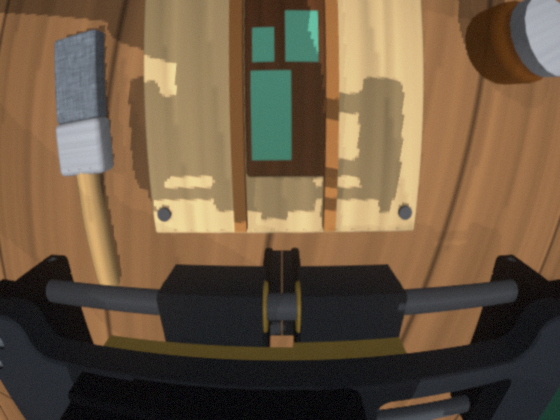

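View pics/s3.png

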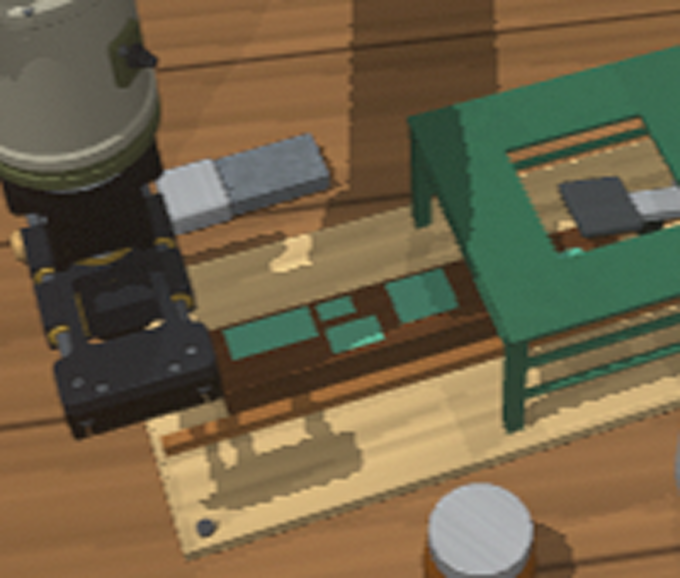

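View pics/wrist0.png

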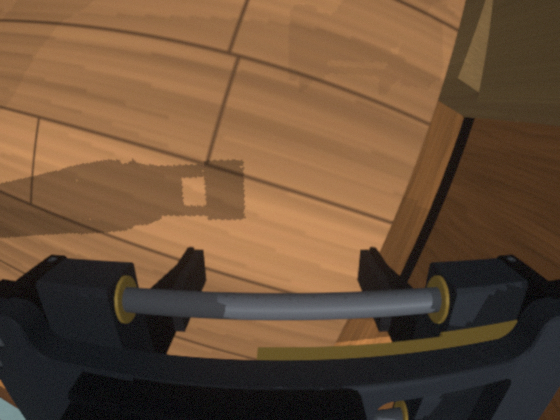

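```bash
python3 - <<'E'
from st import *
m=camera_model('wrist');K=m['camera_matrix'];C=-m['R'].T@m['t'];P=s['position'];Mt=M.as_matrix()
print('cam in tool',(Mt.T@(C-P)).round(1)); 
def ray(px):
    d=np.array(px)-[K[0,2],K[1,2]];r=np.hypot(*d);th=r/K[0,0]
    return Mt.T@m['R'].T@np.array([np.sin(th)*d[0]/r,np.sin(th)*d[1]/r,np.cos(th)])
c0=Mt.T@(C-P)
for a in [(204,250),(204,270),(359,250)]:
    d=ray(a);k=(43.5*np.sign(d[1])-c0[1])/d[1];print(a,(c0+k*d).round(1))
for a in [(282,250)]:
    d=ray(a)
    for x in (9.5,0,-9.5): print((c0+d*(x-c0[0])/d[0]).round(1))
E
python3 - <<'E'
import cv2
im=cv2.imread('pics/wrist0.png')
cv2.imwrite('pics/w0z.png',cv2.resize(im[230:370,100:300],None,fx=4,fy=4,interpolation=cv2.INTER_CUBIC))
E
```

```text
clock 8.3 pos jig [-1.000e-01 -1.981e+02  2.750e+01] world [ 601.5 -133.2   27.5] rotvec(tool) to want [ 0.0001 -0.0009  0.0015] force [0.2 0.5 1.3] w 0.8 q [ 0.6   0.52 -0.59  1.63  0.32  1.08  0.11]
cam in tool [ 8.19e+01  1.00e-01 -1.96e+02]
(204, 250) [  8.8 -43.5 -31.7]
(204, 270) [ -1.6 -43.5 -36.1]
(359, 250) [  9.   43.5 -32.4]
[  9.5   0.4 -32.4]
[  0.    0.4 -11. ]
[-9.5  0.4 10.5]
```

View pics/w0z.png

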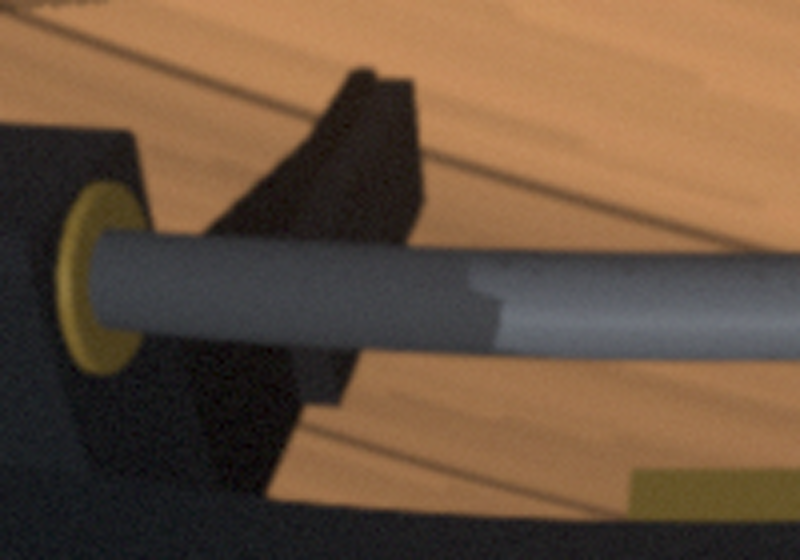

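The fingertips passed over the rail. Both rail and guard pixels confirm it has not moved, and the wrist image puts the real tips about 32 mm short of the reported TCP. I'll go lower behind the rail and watch the force.

jog_arm(rows=[[[0,0,0,14,0,0,-1],[0,0,0,0,0,7,-1],[0,0,0,0,0,7,-1],[0,0,0,0,0,5,-1],[0,0,0,0,0,3,-1],[0,0,0,0,0,2,-1],[0,0,0,0,0,0,-1]]])

```text
clock: 9.0
position: [598.9, -121.1, 3.2]
ee_rot: [-0.0, 0.64, 0.769, -0.0]
force: [0.6, -0.6, 0.1]
gripper_width: 0.4
```

Run:
```python
from st import *
```

```text
clock 9.0 pos jig [  -0.5 -185.8    3.2] world [ 598.9 -121.1    3.2] rotvec(tool) to want [-0.0004 -0.0001  0.0002] force [ 0.6 -0.6  0.1] w 0.4 q [ 0.58  0.54 -0.58  1.66  0.33  1.04  0.07]
```

jog_arm(rows=[[[0,0,0,0,0,3,-1],[0,0,0,0,0,3,-1],[0,0,0,0,0,3,-1],[0,0,0,0,0,2,-1],[0,0,0,0,0,2,-1],[0,0,0,0,0,0,-1]]])

```text
clock: 9.6
position: [598.8, -120.9, -9.8]
ee_rot: [-0.0, 0.64, 0.769, -0.0]
force: [-0.1, 0.2, -0.5]
gripper_width: 0.4
```

jog_arm(rows=[[[0,0,0,0,0,2,-1],[0,0,0,0,0,2,-1],[0,0,0,0,0,1,-1],[0,0,0,0,0,1,-1],[0,0,0,0,0,0,-1]]])

```text
clock: 10.1
position: [598.9, -120.9, -15.6]
ee_rot: [-0.0, 0.64, 0.769, -0.0]
force: [0.3, 0.1, -0.6]
gripper_width: 0.6
```

Run:
```python
from st import *
import cv2
cv2.imwrite('pics/w4.png',camera('wrist'))
im=camera('scene')
cv2.imwrite('pics/s4.png',cv2.resize(im[140:310,150:350],None,fx=3.4,fy=3.4,interpolation=cv2.INTER_CUBIC))
```

```text
clock 10.1 pos jig [  -0.4 -185.6  -15.6] world [ 598.9 -120.9  -15.6] rotvec(tool) to want [-0.0002 -0.      0.0006] force [ 0.3  0.1 -0.6] w 0.6 q [ 0.57  0.56 -0.57  1.68  0.35  1.01  0.06]
```

View pics/s4.png

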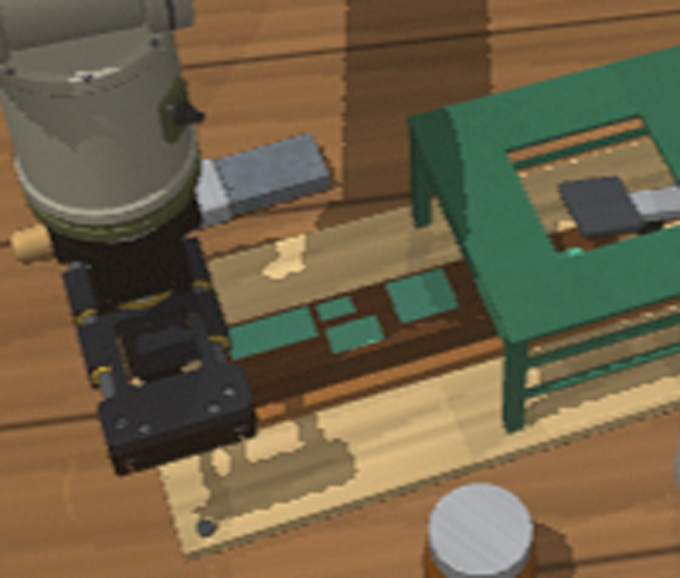

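View pics/w4.png

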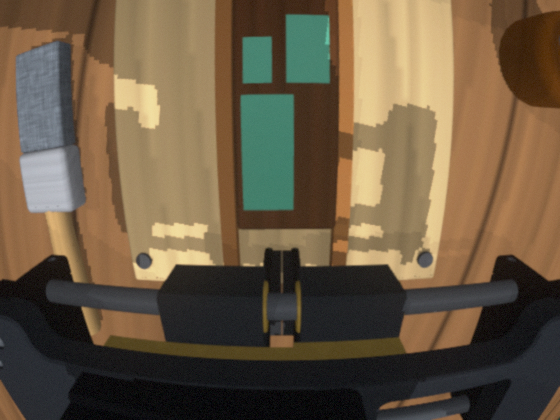

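Now the tips sit in front of the rail's end face, which is at row 228 with the tips at row 250. I'll rise 5 mm and push.

jog_arm(rows=[[[0,0,0,7,0,-5,-1],[0,0,0,7,0,0,-1],[0,0,0,5,0,0,-1],[0,0,0,5,0,0,-1],[0,0,0,5,0,0,-1],[0,0,0,5,0,0,-1],[0,0,0,5,0,0,-1],[0,0,0,5,0,0,-1],[0,0,0,0,0,0,-1]]])

```text
clock: 11.1
position: [590.8, -76.4, -10.5]
ee_rot: [-0.0, 0.639, 0.769, 0.0]
force: [0.1, 0.3, -1.0]
gripper_width: 0.3
```

Run:
```python
from st import *
import cv2
cv2.imwrite('pics/w5.png',camera('wrist'))
```

```text
clock 11.1 pos jig [  -0.3 -140.3  -10.5] world [590.8 -76.4 -10.5] rotvec(tool) to want [-0.0002 -0.0007  0.0017] force [ 0.1  0.3 -1. ] w 0.3 q [ 0.52  0.53 -0.59  1.71  0.34  1.   -0.01]
```

View pics/w5.png

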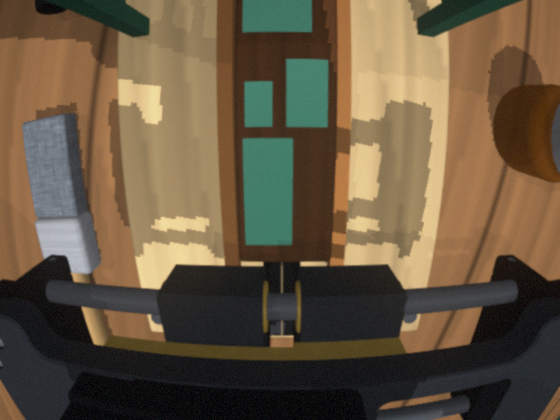

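Run:
```python
from st import *
m=camera_model('wrist');K=m['camera_matrix'];C=-m['R'].T@m['t']
def pl(px,z):
    d=np.array(px)-[K[0,2],K[1,2]];r=np.hypot(*d);th=r/K[0,0]
    v=m['R'].T@np.array([np.sin(th)*d[0]/r,np.sin(th)*d[1]/r,np.cos(th)]);w=C+v*(z-C[2])/v[2]
    return (J.T@(w-[p[0],p[1],0])).round(1)
print('rail end',pl((240,261),42),pl((325,262),42),'guide',pl((226,200),22),pl((345,200),22),'bed end',pl((155,331),12))
```

```text
clock 11.15 pos jig [  -0.5 -140.6  -10.7] world [590.7 -76.7 -10.7] rotvec(tool) to want [-0.0004 -0.0008  0.0015] force [-0.1  0.4 -0.3] w 0.3 q [ 0.52  0.53 -0.59  1.71  0.34  1.   -0.01]
rail end [ -20.7 -128.2   42. ] [  21.  -128.7   42. ] guide [ -29.5 -102.6   22. ] [  33.1 -102.6   22. ] bed end [ -89.6 -200.3   12. ]
```

The rail is moving. Its near end measures about y = -128.4 in the jig frame and must reach -100.

jog_arm(rows=[[[0,0,0,5,0,0,-1],[0,0,0,5,0,0,-1],[0,0,0,5,0,0,-1],[0,0,0,4,0,0,-1],[0,0,0,3,0,0,-1],[0,0,0,2,0,0,-1],[0,0,0,1,0,0,-1],[0,0,0,1,0,0,-1],[0,0,0,1,0,0,-1],[0,0,0,0,0,0,-1]]])

```text
clock: 12.15
position: [586.1, -51.1, -10.4]
ee_rot: [0.0, 0.64, 0.769, 0.0]
force: [-1.1, -0.6, -0.5]
gripper_width: 0.4
```

jog_arm(rows=[[[0,0,0,1,0,0,-1],[0,0,0,1,0,0,-1],[0,0,0,0,0,0,-1]]])

```text
clock: 12.45
position: [585.7, -49.0, -10.4]
ee_rot: [-0.0, 0.639, 0.769, 0.0]
force: [-0.4, 0.3, 0.1]
gripper_width: 0.4
```

Run:
```python
from st import *
```

```text
clock 12.45 pos jig [  -0.3 -112.4  -10.4] world [585.7 -49.  -10.4] rotvec(tool) to want [ 0.     -0.0001  0.0006] force [-0.4  0.3  0.1] w 0.4 q [ 0.49  0.52 -0.6   1.74  0.34  0.99 -0.06]
```

No force yet. I'll keep going in 1 mm rows.

jog_arm(rows=[[[0,0,0,1,0,0,-1],[0,0,0,1,0,0,-1],[0,0,0,0,0,0,-1]]])

```text
clock: 12.75
position: [585.7, -48.5, -10.4]
ee_rot: [0.001, 0.64, 0.768, -0.0]
force: [1.3, -5.4, -0.4]
gripper_width: 0.4
```

jog_arm(rows=[[[0,0,0,1,0,0,-1],[0,0,0,0,0,0,-1]]])

```text
clock: 12.95
position: [585.7, -48.5, -10.3]
ee_rot: [0.001, 0.64, 0.768, -0.001]
force: [2.1, -6.6, -0.8]
gripper_width: 0.3
```

jog_arm(rows=[[[0,0,0,1,0,0,-1],[0,0,0,0,0,0,-1]]])

```text
clock: 13.15
position: [585.7, -48.6, -10.2]
ee_rot: [0.002, 0.64, 0.768, -0.001]
force: [2.8, -9.4, -0.8]
gripper_width: 0.7
```

The rail is butted: the tool stopped at y = -112 and the force rose to 9 N. I'll back off, rise, then move over the window.

jog_arm(rows=[[[0,0,0,-8,0,0,-1],[0,0,0,-20,0,0,-1],[0,0,0,-5,0,-20,-1],[0,0,0,0,0,-40,-1],[0,0,0,0,0,-45,-1],[0,0,0,0,0,-45,-1],[0,0,0,0,0,-20,-1],[0,0,0,0,0,0,-1]]])

```text
clock: 13.95
position: [592.9, -77.2, 163.3]
ee_rot: [0.002, 0.639, 0.769, 0.002]
force: [-0.4, 0.1, -1.0]
gripper_width: 0.2
```

Run:
```python
from st import *
to(0,77,160)
import cv2
cv2.imwrite('pics/w6.png',camera('wrist'))
```

```text
clock 13.95 pos jig [   1.6 -141.5  163.3] world [592.9 -77.2 163.3] rotvec(tool) to want [0.0055 0.0015 0.0011] force [-0.4  0.1 -1. ] w 0.2 q [ 0.57  0.35 -0.65  1.55  0.22  1.31  0.08]
tool shift to (0, 77, 160) [218.5  -1.4   3. ]
```

View pics/w6.png

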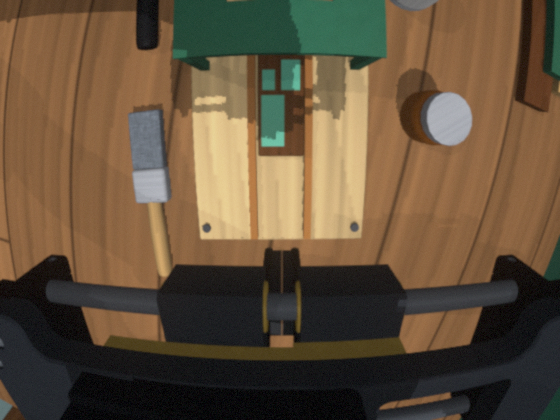

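The rail's near end now shows at row 156, well forward of where it was, and the jar and brush look untouched. Moving over the window.

jog_arm(rows=[[[0.005,0.001,0.001,20,-1.4,0,-1],[0,0,0,36,0,0,-1],[0,0,0,36,0,0,-1],[0,0,0,36,0,0,-1],[0,0,0,36,0,0,-1],[0,0,0,36,0,0,-1],[0,0,0,18,0,0,-1],[0,0,0,0,0,0,-1],[0,0,0,0,0,0,-1]]])

```text
clock: 14.9
position: [549.7, 135.9, 158.5]
ee_rot: [-0.003, 0.64, 0.769, -0.002]
force: [0.0, -0.0, 0.1]
gripper_width: 0.6
```

Run:
```python
from st import *
to(0,77,120)
import cv2
cv2.imwrite('pics/w7.png',camera('wrist'))
im=camera('scene')
cv2.imwrite('pics/s7.png',cv2.resize(im[110:310,200:430],None,fx=3,fy=3,interpolation=cv2.INTER_CUBIC))
m=camera_model('wrist');K=m['camera_matrix']
def fe(X):
    c=(m['R']@X.T).T+m['t'];r=np.hypot(c[:,0],c[:,1]);th=np.arctan2(r,c[:,2]);return np.c_[K[0,2]+K[0,0]*th*c[:,0]/r,K[1,2]+K[0,0]*th*c[:,1]/r]
print(fe(j2w(p,[(-42,119,104),(42,119,104),(42,35,104),(-85,185,104),(85,185,104)])).round())
```

```text
clock 14.9 pos jig [ -2.2  76.  158.5] world [549.7 135.9 158.5] rotvec(tool) to want [-0.0069 -0.0009  0.0001] force [ 0.  -0.   0.1] w 0.6 q [ 0.31  0.32 -0.76  1.62  0.22  1.3  -0.3 ]
tool shift to (0, 77, 120) [ 1.   2.5 38.5]
[[230. 163.]
 [338. 163.]
 [333. 261.]
 [175.  83.]
 [392.  83.]]
```

View pics/w7.png

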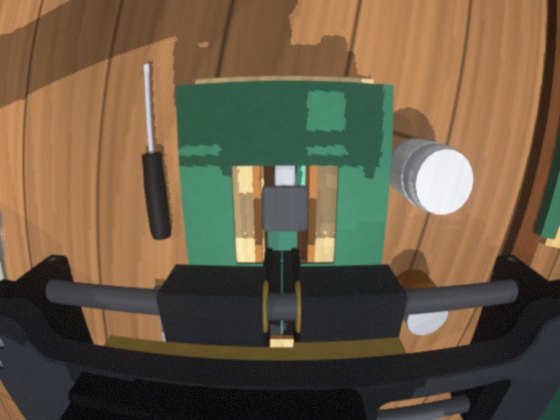

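View pics/s7.png

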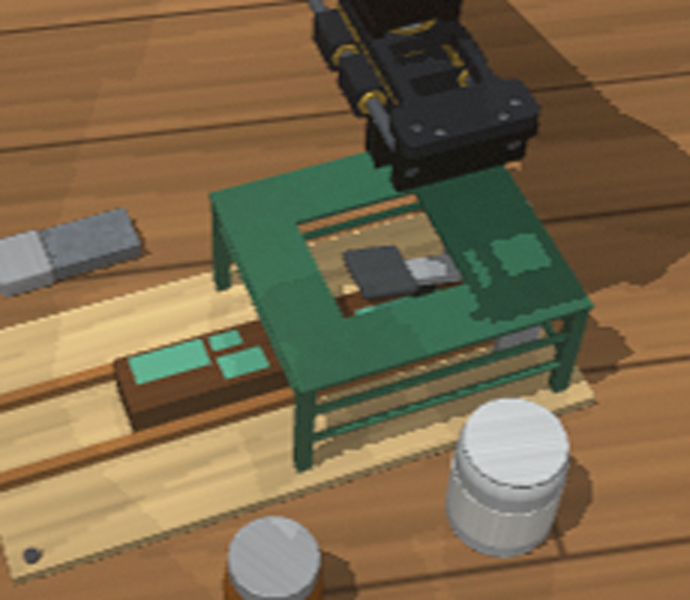

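Run:
```python
from st import *
from scipy.optimize import fsolve
m=camera_model('scene')
print('tip, body',((proj(m,j2w(p,[(0,76,190),(0,76,260)]))-(200,110)+.5)*3).round())
for px,y in(((402,190),None),((523,160),None)):
    px=np.array(px)/3-.5+(200,110)
    for yy in (76-45,76-37.5,76-30,76+30,76+37.5,76+45):
        r=fsolve(lambda v:(proj(m,j2w(p,[(v[0],yy,v[1])]))[0]-px),[95,250]);print(yy,r.round())
```

```text
clock 15.0 pos jig [ -1.9  74.8 158.9] world [550.2 134.8 158.9] rotvec(tool) to want [-0.0062 -0.0006 -0.0023] force [ 0.9 -0.3 -0.5] w 0.5 q [ 0.31  0.32 -0.76  1.62  0.22  1.3  -0.3 ]
tip, body [[389. 157.]
 [398.  70.]]
31 [106. 286.]
38.5 [ 92. 269.]
46 [ 78. 252.]
106 [-36. 113.]
113.5 [-50.  95.]
121 [-65.  78.]
31 [205. 405.]
38.5 [193. 392.]
46 [182. 378.]
106 [ 94. 269.]
113.5 [ 82. 256.]
121 [ 71. 242.]
```

jog_arm(rows=[[[-0.006,-0.001,-0.001,1.5,2,10,-1],[0,0,0,0,0,20,-1],[0,0,0,0,0,20,-1],[0,0,0,0,0,15,-1],[0,0,0,0,0,10,-1],[0,0,0,0,0,0,-1],[0,0,0,0,0,0,-1]]])

```text
clock: 15.7
position: [552.2, 138.4, 85.1]
ee_rot: [0.0, 0.64, 0.769, 0.001]
force: [0.7, 0.8, 0.8]
gripper_width: 0.6
```

Run:
```python
from st import *
import cv2
cv2.imwrite('pics/w8.png',camera('wrist'))
im=camera('scene')
cv2.imwrite('pics/s8.png',cv2.resize(im[110:310,200:430],None,fx=3,fy=3,interpolation=cv2.INTER_CUBIC))
print(((proj(camera_model('scene'),j2w(p,[(0,76,75.5+32)]))-(200,110)+.5)*3).round())
```

```text
clock 15.7 pos jig [ 0.7 77.9 85.1] world [552.2 138.4  85.1] rotvec(tool) to want [ 0.0015 -0.0001  0.0005] force [0.7 0.8 0.8] w 0.6 q [ 0.28  0.39 -0.74  1.71  0.28  1.15 -0.35]
[[380. 247.]]
```

View pics/w8.png

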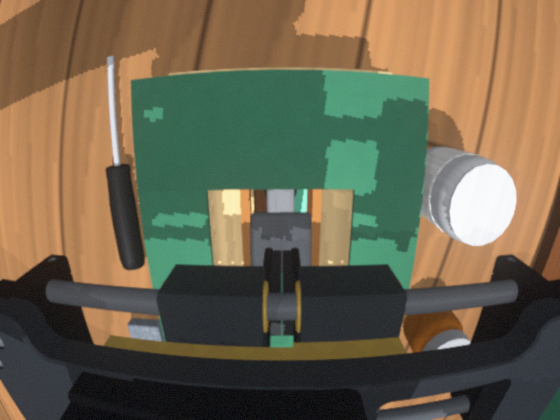

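View pics/s8.png

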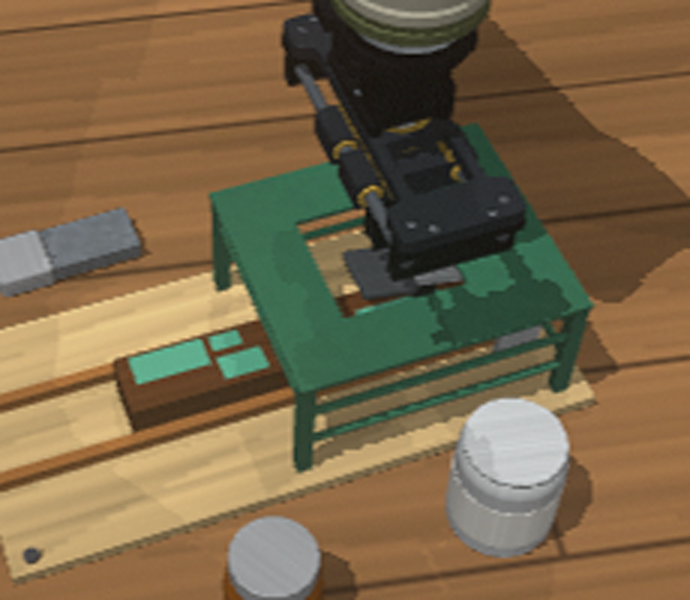

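The wrist picture shows the window at columns 209..354 and the tips (265..300, 250) centred over the dark plate (250..312). The scene picture shows no other part near the sheet. Descending to the plate.

jog_arm(rows=[[[0,0,0,0,-0.7,10,-1],[0,0,0,0,0,10,-1],[0,0,0,0,0,5,-1],[0,0,0,0,0,3,-1],[0,0,0,0,0,2,-1],[0,0,0,0,0,2,-1],[0,0,0,0,0,0,-1]]])

```text
clock: 16.5
position: [551.4, 138.1, 52.8]
ee_rot: [0.001, 0.64, 0.769, 0.001]
force: [0.3, -0.9, 0.5]
gripper_width: 0.7
```

jog_arm(rows=[[[0,0,0,0,0,2,-1],[0,0,0,0,0,2,-1],[0,0,0,0,0,2,-1],[0,0,0,0,0,0,-1]]])

```text
clock: 16.9
position: [551.3, 138.2, 46.5]
ee_rot: [0.0, 0.64, 0.769, 0.0]
force: [0.6, 0.1, 1.5]
gripper_width: 1.0
```

jog_arm(rows=[[[0,0,0,0,0,2,-1],[0,0,0,0,0,2,-1],[0,0,0,0,0,0,-1]]])

```text
clock: 17.2
position: [551.2, 138.2, 42.4]
ee_rot: [0.0, 0.64, 0.769, 0.0]
force: [0.3, 0.0, 1.1]
gripper_width: 0.4
```

Run:
```python
from st import *
import cv2
cv2.imwrite('pics/w9.png',camera('wrist'))
im=camera('scene')
cv2.imwrite('pics/s9.png',cv2.resize(im[110:310,200:430],None,fx=3,fy=3,interpolation=cv2.INTER_CUBIC))
```

```text
clock 17.2 pos jig [-0.4 77.9 42.4] world [551.2 138.2  42.4] rotvec(tool) to want [ 0.0009 -0.0001  0.0005] force [0.3 0.  1.1] w 0.4 q [ 0.27  0.43 -0.72  1.75  0.32  1.08 -0.38]
```

View pics/w9.png

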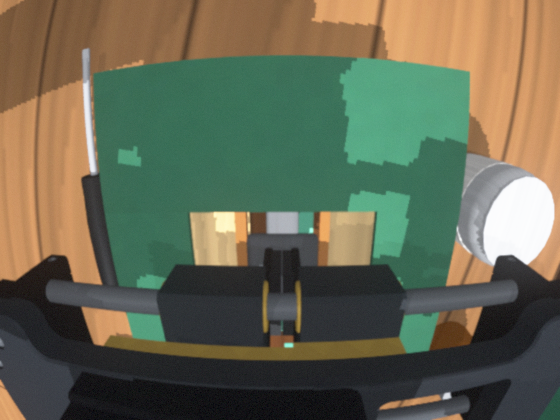

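View pics/s9.png

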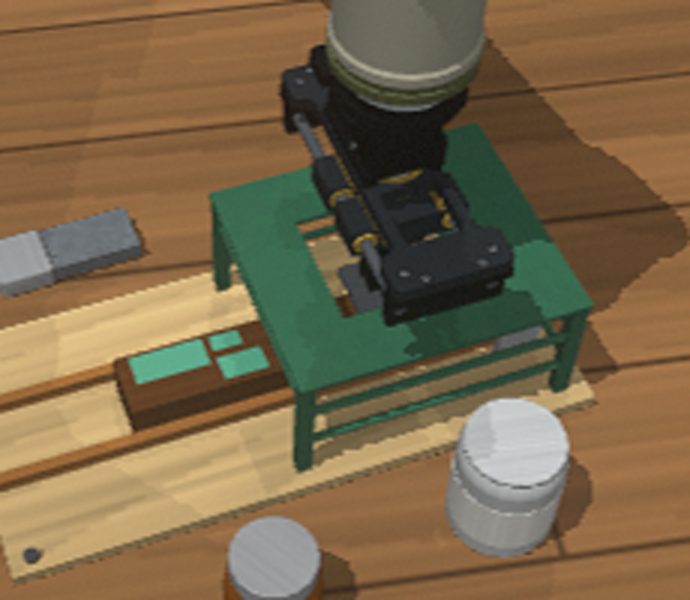

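Run:
```python
from st import *
import cv2
m=camera_model('wrist');K=m['camera_matrix'];C=-m['R'].T@m['t']
def ray(px):
    d=np.array(px)-[K[0,2],K[1,2]];r=np.hypot(*d);th=r/K[0,0]
    return J.T@m['R'].T@np.array([np.sin(th)*d[0]/r,np.sin(th)*d[1]/r,np.cos(th)])
c=J.T@(C-[p[0],p[1],0]);print('cam jig',c.round())
a,b=ray((248.5,235)),ray((317.5,235)); k=40/(b[0]/b[1]-a[0]/a[1]);
# same y and z: c+ta*a ; use mean
t=40/(b[0]-a[0]); print('far edge from width',(c+t*(a+b)/2).round(1))
for z in (92,87,82,77,67): 
    v=(a+b)/2; print(z,(c+v*(z-c[2])/v[2]).round(1))
im=cv2.imread('pics/w9.png');cv2.imwrite('pics/w9z.png',cv2.resize(im[195:295,180:390],None,fx=3.8,fy=3.8,interpolation=cv2.INTER_CUBIC))
```

```text
clock 17.3 pos jig [-0.6 78.3 42.4] world [550.8 138.5  42.4] rotvec(tool) to want [ 0.0004 -0.0004  0.0008] force [-0.7  0.6  1.3] w 0.2 q [ 0.27  0.43 -0.72  1.75  0.32  1.08 -0.38]
cam jig [ -1. 160. 238.]
far edge from width [ 0.3 92.  63.3]
92 [  0.2 103.2  92. ]
87 [  0.2 101.2  87. ]
82 [ 0.2 99.3 82. ]
77 [ 0.3 97.4 77. ]
67 [ 0.3 93.5 67. ]
```

View pics/w9z.png

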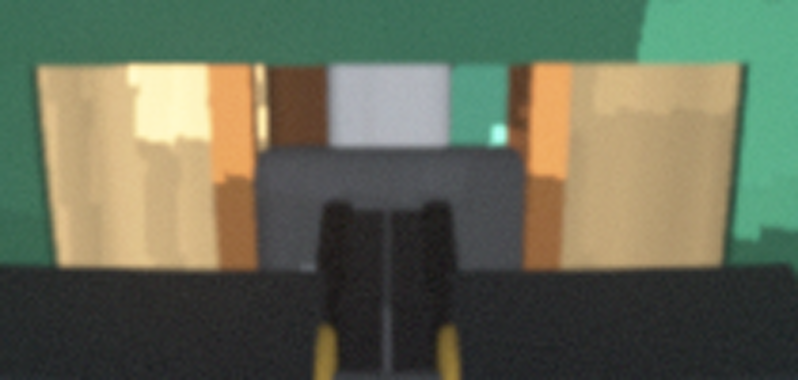

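jog_arm(rows=[[[0,0,0,0,0,2,-1],[0,0,0,0,0,2,-1],[0,0,0,0,0,0,-1]]])

```text
clock: 17.6
position: [551.0, 138.0, 38.3]
ee_rot: [0.0, 0.64, 0.769, 0.0]
force: [-0.6, 0.1, -0.3]
gripper_width: 0.4
```

jog_arm(rows=[[[0,0,0,0,0,2,-1],[0,0,0,0,0,0,-1]]])

```text
clock: 17.8
position: [551.2, 138.2, 36.5]
ee_rot: [0.0, 0.64, 0.769, 0.0]
force: [-0.3, 0.3, 0.1]
gripper_width: 0.6
```

jog_arm(rows=[[[0,0,0,0,0,2,-1],[0,0,0,0,0,0,-1]]])

```text
clock: 18.0
position: [551.3, 138.2, 34.6]
ee_rot: [0.0, 0.64, 0.769, 0.0]
force: [-0.1, 0.3, 0.5]
gripper_width: 0.6
```

Run:
```python
from st import *
import cv2
im=camera('wrist');cv2.imwrite('pics/w10.png',im);cv2.imwrite('pics/w10z.png',cv2.resize(im[195:295,180:390],None,fx=3.8,fy=3.8,interpolation=cv2.INTER_CUBIC))
im=camera('scene')
cv2.imwrite('pics/s10.png',cv2.resize(im[160:250,270:390],None,fx=6,fy=6,interpolation=cv2.INTER_CUBIC))
```

```text
clock 18.0 pos jig [-0.2 77.9 34.6] world [551.3 138.2  34.6] rotvec(tool) to want [ 0.0011 -0.0001  0.0005] force [-0.1  0.3  0.5] w 0.6 q [ 0.26  0.44 -0.72  1.76  0.33  1.06 -0.38]
```

View pics/w10z.png

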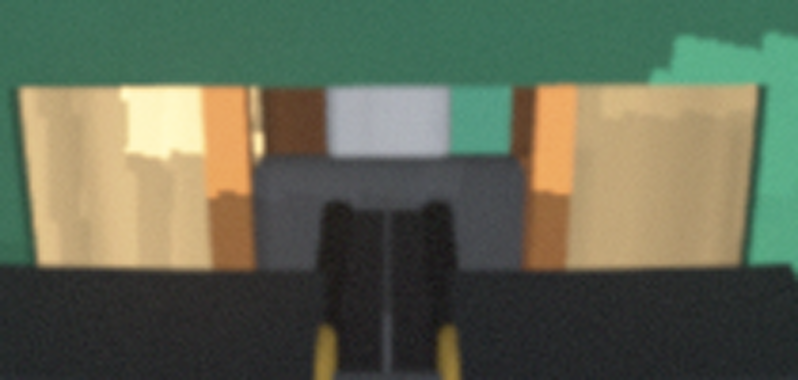

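View pics/s10.png

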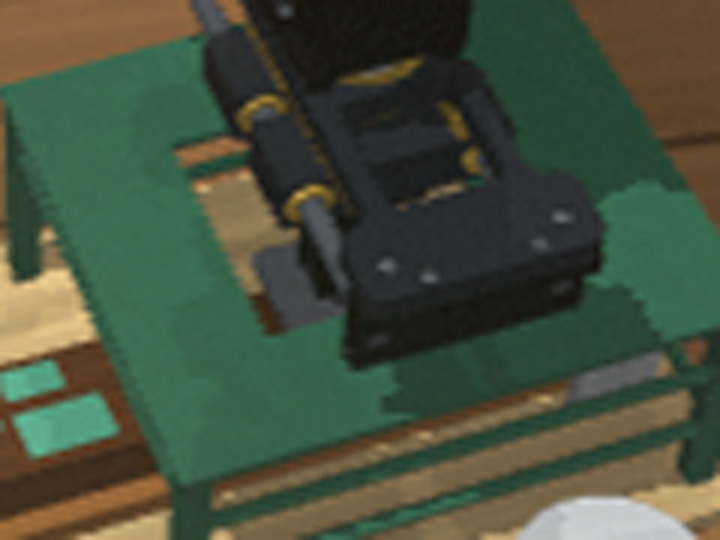

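Run:
```python
from st import *
print(proj(camera_model('scene'),j2w(p,[(0,80,89),(0,75,67),(-20,60,89),(-20,55,67),(-20,60,94)])).round(1))
```

```text
clock 18.1 pos jig [-0.4 78.2 34.5] world [551.1 138.4  34.5] rotvec(tool) to want [ 0.0009 -0.0003  0.0007] force [ 0.4 -0.1 -0.5] w 0.7 q [ 0.26  0.44 -0.72  1.76  0.33  1.06 -0.38]
[[327.5 197.3]
 [324.4 205.1]
 [314.2 192.5]
 [311.3 200.3]
 [314.3 190.9]]
```

jog_arm(rows=[[[0,0,0,0,0,1,-1],[0,0,0,0,0,1,-1],[0,0,0,0,0,0,-1]]])

```text
clock: 18.4
position: [551.2, 138.4, 34.2]
ee_rot: [0.001, 0.639, 0.769, 0.0]
force: [-7.5, -2.6, 17.9]
gripper_width: 0.3
```

The plate reached its stop: force up to 18 N, height stuck, and the plate corner down 7.5 px, which is the full stroke. Lifting straight out.

jog_arm(rows=[[[0,0,0,0,0,-4,-1],[0,0,0,0,0,-12,-1],[0,0,0,0,0,-20,-1],[0,0,0,0,0,-25,-1],[0,0,0,0,0,-30,-1],[0,0,0,0,0,-30,-1],[0,0,0,0,0,-30,-1],[0,0,0,0,0,0,-1]]])

```text
clock: 19.2
position: [553.0, 139.3, 188.5]
ee_rot: [0.002, 0.639, 0.769, 0.003]
force: [1.1, 1.2, -0.2]
gripper_width: 0.8
```

jog_arm(rows=[[[0,0,0,-20,0,-10,-1],[0,0,0,-35,-10,0,-1],[0,0,0,-35,-20,0,-1],[0,0,0,-35,-30,0,-1],[0,0,0,-35,-30,0,-1],[0,0,0,-35,-30,0,-1],[0,0,0,-35,-30,0,-1],[0,0,0,-35,-30,0,-1],[0,0,0,-20,-20,0,-1],[0,0,0,0,0,0,-1]]])

```text
clock: 20.2
position: [403.9, -181.9, 193.4]
ee_rot: [0.0, 0.642, 0.767, -0.0]
force: [0.9, -0.5, -0.5]
gripper_width: 0.5
```

Run:
```python
from st import *
import cv2
im=camera('top')
cv2.imwrite('pics/t11.png',cv2.resize(im[90:310,135:405],None,fx=2.7,fy=2.7,interpolation=cv2.INTER_CUBIC))
im=camera('scene')
cv2.imwrite('pics/s11.png',cv2.resize(im[140:310,175:410],None,fx=3.4,fy=3.4,interpolation=cv2.INTER_CUBIC))
def zs(a):return ((proj(camera_model('scene'),j2w(p,a))-(175,140)+.5)*3.4).round()
print('rail butt corners',zs([(-22.5,-100,42),(22.5,-100,42)]).tolist(),'plate up/down',zs([(0,80,89),(0,75,67)]).tolist())
```

```text
clock 20.2 pos jig [-203.3 -210.1  193.4] world [ 403.9 -181.9  193.4] rotvec(tool) to want [ 0.0001  0.0006 -0.0057] force [ 0.9 -0.5 -0.5] w 0.5 q [ 0.85 -0.05 -0.51  1.88 -0.03  1.31  0.53]
rail butt corners [[212.0, 300.0], [235.0, 361.0]] plate up/down [[520.0, 197.0], [510.0, 223.0]]
```

View pics/t11.png

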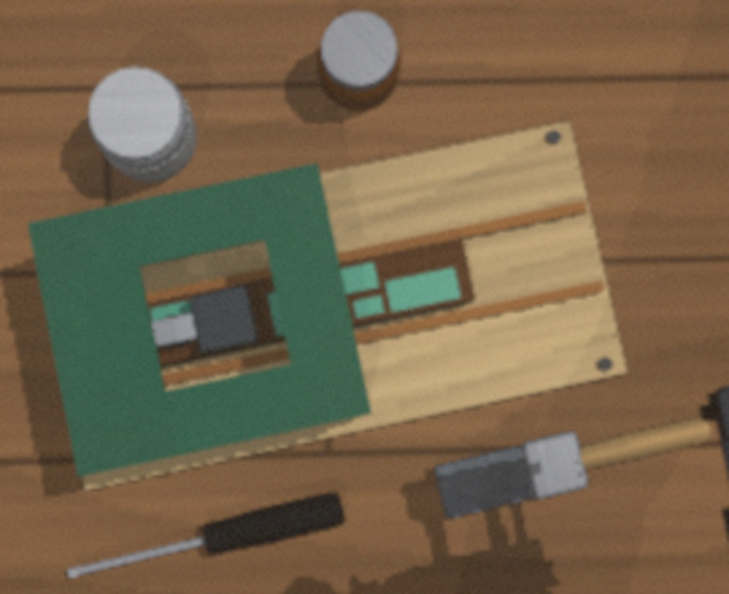

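View pics/s11.png

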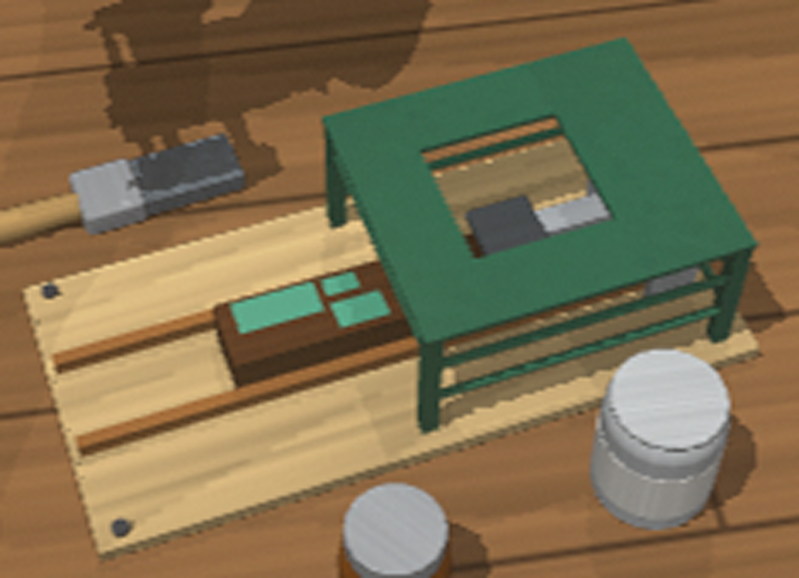

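The rail's near corner shows at (215,305), against (212,300) expected when butted. The plate centre is at about (505,225), against (510,223) expected when down. The jar, tin, screwdriver and brush are where they were, and the arm is clear, so I'll hand in.

```bash
python3 -c "
from bench import *
print(hand_in())"
```

```text
the job is handed in; nothing more can be done
None
```

I pushed the rail against the end stop, pressed the clamp lever to its stop through the window, lifted clear, and handed the job in at about 20 s. `hand_in()` reports no verdict, so success rests on my own checks.

- **Rail:** it stopped moving and the push force rose to about 9 N. In the last scene picture its near corner is at (215,305), against (212,300) expected when butted.
- **Lever:** the plate stopped going down with about 18 N on it. Its centre shows at (505,225), against (510,223) expected fully down, so it stayed down after I withdrew.
- **Other things:** jar, tin, screwdriver and brush look unmoved in the last pictures. The force readings showed no unexpected contact. The arm ended well away from everything.

**Disagreements:**
- **TCP offset:** the reported TCP lies about 32 mm beyond the real fingertips. My first push therefore passed over the rail without touching it. I corrected for the offset using the wrist picture and then the contact forces.
- **Force while pressing:** I read only about 1 N as the plate went down, not the stated 4 to 6 N. I judged the stroke from the plate's position and the force at the stop instead.

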